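# Unlatch the bench switch box and swing its panel open

### The job

A breaker of the carving bench has tripped. On the larger of the two grey switch boxes, turn the T-handled key clockwise to the end of its quarter turn, then lift the panel by its bar handle and leave it standing well open, at least 70 degrees, with the key still turned. Do not force the panel while it is latched, and leave the smaller box locked.

Things in the scene. Friction and masses are not known exactly. Their poses are not given: they have to be found in the camera images.
- large_box: larger of two low grey steel switch boxes fixed to the bench: 220 mm deep (x), 260 wide (y), 100 high, topped by a flat 6 mm panel (upper face at 106.5 mm). Origin: centre of its underside; x points from front edge to hinge, away from the robot (yaw within 0.25 rad), y left. Key axis at (-65, +75) mm. Panel hinge line: parallel to y at x = +110, z = 100.5 mm. The inside holds breakers.
- large_key_bar (a point): centre of the larger box's key handle, 36 mm above its panel at the left front: a steel T-bar 46 mm long, 10 thick, 18 high, on a 12 mm round shank. Its x runs along the bar: at key angle 0 the bar lies along the box's x, at pi/2 along the box's y.
- large_handle (a point): centre of the panel's lifting handle, at the right front: a round steel bar 11 mm thick, 101 mm long along the box's y, 35 mm off the panel on a thin post 38 mm either side of its centre. With the panel shut it lies at (-75, -60, 141.5) mm in the box's frame.
- large_key (a joint): angle (rad) of the T-handled key in the larger box's quarter-turn cam latch: 0 locked, pi/2 end stop, unlocked; grows clockwise seen from above; starts between 0.1 and 0.35. Up to about 1.12 its cam holds the panel shut. Light friction (0.06 N m) keeps it where it is left.
- large_panel (a joint): opening angle (rad) of the larger box's panel (about 0.35 kg): 0 shut, 1.57 upright, stop at 1.75; the front edge swings up and back about the far hinge. The hinge is stiff: the panel stays where it is left and takes about 6 N at the handle to lift.
- small_key (a joint): angle (rad) of the like key in the smaller box (160 mm deep, 170 wide, 100 high), which looks alike and stands to the left or right of the larger one. Same scale, starts between 0.1 and 0.35; it is to stay as it is.
Mind the look-alikes: they are no part of the job. What is shaped like the part that bears small_key but turquoise is not meant.

How it is judged:
By the outcome, as a careful person would: the job done as asked, in the order asked, and still so for the second after the job is handed in, with the robot touching nothing.
It also fails if it takes over 43 s, if anything falls off the work surface, if the arm or the gripper's body presses on something with over 40 N, if the wrist force passes 120 N, or if a joint passes its speed limit or range.

### The arm

A 7-joint arm with a two-finger parallel gripper is mounted at the origin on the work surface. World frame = base frame: x ahead of the robot, y to its left, z up, the work surface at z = 0. Lengths are in mm, angles in rad, forces in N, time in s.
With the tool pointing down it reaches from about 400 to 750 mm from the base axis. Payload 19.5 kg.
Tool frame: the origin (TCP) lies at the very end of the fingers, on their centre line; the grasp point (between the pads) lies 19 mm behind it (pinch_z is the z of the grasp point in the tool frame, in mm); z points along the fingers, y is the line along which they close (so a half turn about z gives the same grasp; the last joint's range is limited). The gripper opens to 85 mm and grips with 20 to 120 N. Pads are 22 mm wide; open, the fingers measure 114 mm over their backs; the gripper's body (76 mm by 85 mm) begins 54 mm behind the grasp point. The pads swing forward as they close: fully open they stand 13 mm farther back than shut.
Start: joints at [-1.322, 0.707, -0.028, 1.485, 0.022, 0.951, -0.075], TCP at [164.851, 550.835, 231.268] pointing down, gripper open.
Joint ranges: [-2.71, 2.71], [-0.32, 2.16], [-1.57, 1.52], [0, 2.45], [-1.46, 4.6], [0, 2.02], [-2.83, 2.83]. Speed limits (rad/s): [1.89, 1.89, 2.57, 2.57, 3.01, 3.01, 3.01].

### API

Orientations are given as a unit quaternion [w, x, y, z].
In Python, from workcell import * gives the robot as it stands.
- The arm moves only by the tool send_rows, never from a script. Its argument "plan" is a list of rows, each a list of 5 numbers: the closure, from -1 (fully open) to 1 (shut), then the shift along the world's x, y, z in cm, then the turn about the world's z in units of 6 degrees (1.0 is 6 degrees). In form: [[claw, x, y, z, roll], ...]. A call has 1 to 20 rows; each row shifts and turns the commanded pose from where the row before left it; what a row does not reach is not made up. A row lasts 1/10 s, in which the tool goes at most 50 mm and 8.59 degrees, less where a joint would pass 70% of its speed; a pose out of reach is approached as far as the arm can. A call with a gripper value outside its range is refused whole. The fingers move at their own pace and stop on an object; "grip_force" is the grip in N (left out, the last holds). Time passes only in rows, so rows that do not move let the fingers close. It gives the time, the measured TCP pose, the force, the opening and the grip force at its end, in the units of the state.
- state(): the state, without advancing time (a new reading comes with each control period).
- grab_frame(name): name is "scene" or "top" or "wrist"; returns the picture (400x640x3 uint8, red, green, blue); there is no depth.
- calibration(name): a dict with "fov_y" (degrees; the focal length in pixels is half the picture's height over the tangent of half this angle, whatever the lens; pixels are square), "cx", "cy" (the principal point, pixels), "D" ([k1, k2, p1, p2, k3] as OpenCV has them; the pictures are not rectified), "pose" (4x4, takes a point from camera to world coordinates). Camera axes: x right, y up, looking along -z (the intrinsics and any distortion apply to the point x, -y, -z); pixel columns grow to the right and rows downward; lengths in mm; the calibration is good to about 2 mm. A picture is of the moment at which its call begins: read the wrist's pose just before it. calibration takes no time and is no camera call; for the wrist camera it gives the pose at the moment of the call.
- job_done(): hands the job in; it is judged then, once.
The state is a dict: "t": time; "joint_pos": joint angles; "joint_velocities": joint speeds; "joint_efforts": joint torques, N m; "tool_pos": TCP position; "ee_rot": TCP orientation; "contact_force": force on the tool from outside, world axes, zero at the start; "ft_torque": the same for the moment, N m; "finger_gap": opening from 0.0 (shut) to 1.0 (fully open); "finger_force": force on a finger pad.
Only numpy, scipy, OpenCV 4.12 (cv2) and the standard library are available. Lean on these libraries where they do the work, as an engineer would, in place of code of your own. Each camera call takes 0.05 s, during which the arm holds its last target. There are 200 camera calls.

## Working session

There is one attempt and no reset: what is moved stays moved. The work goes in short steps, Python scripts to look and compute and a tool call to move; the robot and the scene stay as the last step left them, time stands still between calls to the robot, and variables do not carry over. Pictures are saved under pics/ and viewed, at most 10 in all, crops included, and the job is handed in when it is done.

Besides the shell and the picture viewer there is one more tool, called after "Call:" as a command line: name --pt "numbers of a row" for each row, then --argument value for the rest. send_rows: Moves the arm, as the interface text tells. Its arguments: {"type":"object","properties":{"plan":{"type":"array","items":{"type":"array","items":{"type":"number"}}},"grip_force":{"type":"number"}},"required":["plan"]}

```bash
mkdir -p pics; ls
python3 - <<'E'
from workcell import *
import cv2
s=state();print(s)
for n in("scene","top"):
    f=grab_frame(n);cv2.imwrite(f"pics/{n}0.png",f[:,:,::-1]);c=calibration(n);print(n,c)
E
```

```text
pics
{'t': 0.0, 'joint_pos': array([-1.32169169,  0.707097  , -0.02757482,  1.48498954,  0.02199796,
        0.95092823, -0.07552515]), 'joint_velocities': array([ 0.00051839,  0.00041035,  0.00048713,  0.00108382, -0.00163814,
       -0.0024471 ,  0.00028979]), 'joint_efforts': array([-3.84929183e-05, -8.83234334e+01,  1.23461511e+00, -2.36156774e+01,
        1.68947928e-02,  6.59218742e-03, -6.60389469e-05]), 'tool_pos': array([164.80943087, 550.59349189, 230.83352508]), 'ee_rot': array([-4.98530016e-05,  1.44919422e-01,  9.89443302e-01, -5.57650912e-04]), 'contact_force': array([ 0.12515402,  0.06085403, -1.19955397]), 'ft_torque': array([-0.02344154, -0.02306786, -0.01768325]), 'finger_force': 0.0, 'finger_gap': 1.0051817198170618}
scene {'fov_y': 46.933711609432955, 'cx': 316.1153912802378, 'cy': 198.36685937232429, 'D': array([0.01527603, 0.        , 0.        , 0.        , 0.        ]), 'pose': array([[-6.79032280e-01, -5.43486294e-01,  4.93495503e-01,
         1.11665432e+03],
       [ 7.34099985e-01, -4.99484441e-01,  4.60013593e-01,
         3.86838800e+02],
       [-3.51775733e-03,  6.74639120e-01,  7.38139339e-01,
         8.90014687e+02],
       [ 0.00000000e+00,  0.00000000e+00,  0.00000000e+00,
         1.00000000e+00]])}
top {'fov_y': 42.01807662159417, 'cx': 321.79982620958947, 'cy': 208.5494088608936, 'D': array([0.02167368, 0.        , 0.        , 0.        , 0.        ]), 'pose': array([[-2.62273890e-02,  9.74079766e-01, -2.24679180e-01,
         3.48768769e+02],
       [-9.99649847e-01, -2.47674452e-02,  9.31433920e-03,
        -8.61274307e+01],
       [ 3.50818006e-03,  2.24844799e-01,  9.74388274e-01,
         1.22825433e+03],
       [ 0.00000000e+00,  0.00000000e+00,  0.00000000e+00,
         1.00000000e+00]])}
```

View pics/top0.png

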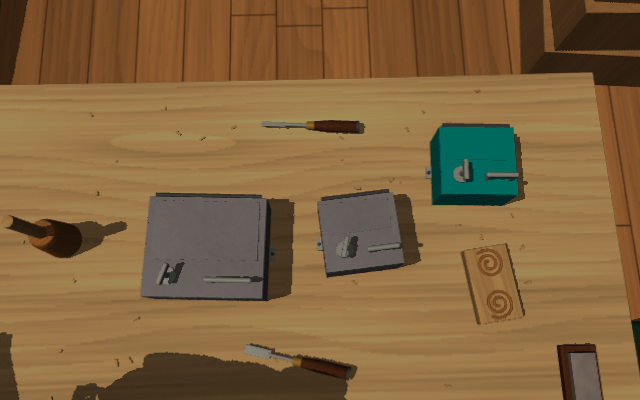

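View pics/scene0.png

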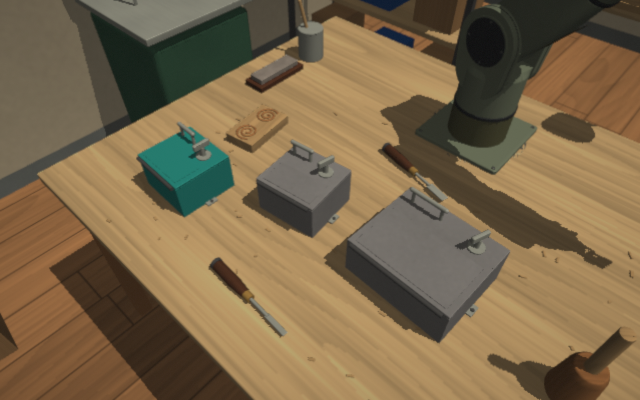

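The top view shows the large box at about (142–270, 195–300), with its key near (166,272) and its handle from (204,279) to (262,280). The small grey box is at (320–402, 192–275), and the turquoise one is a decoy.

```bash
cat > h.py <<'E'
import numpy as np, cv2
from workcell import *
def ray(c,uv):
    f=200/np.tan(np.radians(c['fov_y'])/2); K=np.array([[f,0,c['cx']],[0,f,c['cy']],[0,0,1]])
    p=cv2.undistortPoints(np.array(uv,float).reshape(-1,1,2),K,c['D']).reshape(-1,2)
    d=np.c_[p[:,0],-p[:,1],-np.ones(len(p))]@c['pose'][:3,:3].T
    return c['pose'][:3,3],d
def onz(c,uv,z):
    o,d=ray(c,uv); return o+d*((z-o[2])/d[:,2])[:,None]
def blobs(f,x0,x1,y0,y1,thr):
    g=f.min(axis=2); m=np.zeros_like(g); m[y0:y1,x0:x1]=(g[y0:y1,x0:x1]>thr)*255
    n,l,st,ce=cv2.connectedComponentsWithStats(m)
    return [(st[i,4],st[i,:4],cv2.minAreaRect(np.argwhere(l==i)[:,::-1].astype(np.float32))) for i in range(1,n) if st[i,4]>15]
E
python3 - <<'E'
from h import *
f=cv2.imread('pics/top0.png'); c=calibration("top")
for b in blobs(f,148,266,255,294,118): print(b)
cv2.imwrite('pics/crop.png',cv2.resize(f[180:310,130:290],None,fx=4.5,fy=4.5,interpolation=cv2.INTER_CUBIC))
print(onz(c,[(204,278.5),(262,280),],141.5),onz(c,[(161,279),(173,265)],142))
print(onz(c,[(150,197),(267,197),(268,299),(142,297)],106))
E
```

```text
[[456.82312181 151.46533166 141.5       ]
 [450.50028402  31.44098147 141.5       ]] [[458.17631401 239.95795061 142.        ]
 [486.52624642 216.39394301 142.        ]]
[[643.46315703 282.8904173  106.        ]
 [636.96145909  24.15861953 106.        ]
 [413.3652902   22.54142722 106.        ]
 [424.92670324 289.09720826 106.        ]]
```

View pics/crop.png

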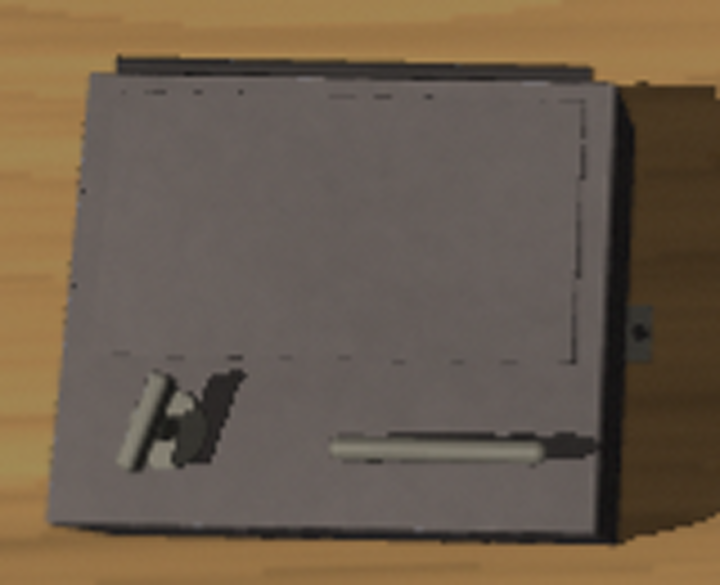

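The crop shows the key bar from (165.1,263.3) to (158.4,284) in full-image pixels, and the handle from (203.3,279.6) to (251.1,280.4).

Run:
```python
from h import *
c=calibration("top")
q=lambda l:[((x+.5)/4.5-.5+130,(y+.5)/4.5-.5+180) for x,y in l]
H=onz(c,q([(330,448),(545,452)]),143); K=onz(c,q([(158,375),(128,468)]),147); P=onz(c,q([(90,75),(612,85),(597,533),(50,522)]),106.5)
print(H,H.mean(0),K,K.mean(0),P,P.mean(0))
y=P[0]-P[1]+P[3]-P[2]+1*(H[0]-H[1]);print('yaw',np.arctan2(-y[0],y[1]), 'Hyaw',np.arctan2(*( -1*(H[0]-H[1])[0],(H[0]-H[1])[1])))
x=K[0]-K[1];print('keydir',np.arctan2(x[1],x[0]))
a=np.arctan2(-y[0],y[1]);R=np.array([[np.cos(a),-np.sin(a)],[np.sin(a),np.cos(a)]])
C=P.mean(0)[:2]
print('pred key',C+R@[-65,75],'handle',C+R@[-75,-60],'hinge',C+R@[110,-60])
print(calibration('wrist')['pose'])
```

```text
[[455.35976458 153.27883667 143.        ]
 [450.86715301  54.59674336 143.        ]] [453.1134588  103.93779001 143.        ] [[490.62906787 232.25298931 147.        ]
 [448.40254666 244.0524708  147.        ]] [469.51580727 238.15273005 147.        ] [[645.00578411 283.66012137 106.5       ]
 [633.47629436  27.19711108 106.5       ]
 [415.63944599  34.62588428 106.5       ]
 [427.87842544 291.77611387 106.5       ]] [530.49998748 159.31480765 106.5       ]
yaw -0.046123228391375594 Hyaw -0.0454946935610787
keydir -0.27248280280674936
pred key [469.02712992 237.23199307] handle [452.81333644 102.83663266] hinge [637.61659124  94.30686046]
[[ 2.86902277e-01 -9.13382204e-01 -2.88825262e-01  9.15772552e+01]
 [ 9.57959293e-01  2.73224798e-01  8.75340099e-02  5.72897800e+02]
 [-1.03778290e-03 -3.01796551e-01  9.53371787e-01  3.74429547e+02]
 [ 0.00000000e+00  0.00000000e+00  0.00000000e+00  1.00000000e+00]]
```

Call:
send_rows --pt "-1 1.9 -1.95 0 0" --pt "-1 1.9 -1.95 0 0" --pt "-1 1.9 -1.95 0 0" --pt "-1 1.9 -1.95 0 0" --pt "-1 1.9 -1.95 0 0" --pt "-1 1.9 -1.95 0 0" --pt "-1 1.9 -1.95 0 0" --pt "-1 1.9 -1.95 0 0" --pt "-1 1.9 -1.95 0 0" --pt "-1 1.9 -1.95 0 0" --pt "-1 1.9 -1.95 0 0" --pt "-1 1.9 -1.95 0 0" --pt "-1 1.9 -1.95 0 0" --pt "-1 1.9 -1.95 0 0" --pt "-1 1.9 -1.95 0 0" --pt "-1 1.9 -1.95 0 0" --pt "-1 0.05 -0.1 0 0.2" --pt "-1 0 0 0 0" --pt "-1 0 0 0 0" --grip_force 40

```text
t: 2.0
tool_pos: [468.8, 238.5, 231.2]
ee_rot: [-0.0, 0.134, 0.991, 0.0]
contact_force: [-0.1, -0.2, -0.3]
finger_gap: 1.003
finger_force: 0.0
```

Run:
```python
from h import *
s=state();c=calibration("wrist");f=grab_frame("wrist");cv2.imwrite("pics/w1.png",f[:,:,::-1]);print(s['t'],s['tool_pos'],s['ee_rot'],s['joint_pos'])
np.savez('w1.npz',**{k:np.array(v) for k,v in c.items()})
```

```text
2.0 [468.76162309 238.51252651 231.19842732] [-2.75735934e-04  1.34220615e-01  9.90951436e-01  4.20675207e-05] [-0.47164512  0.63347447 -0.10822101  1.66179412  0.08455568  0.85126636
  0.68673085]
```

View pics/w1.png

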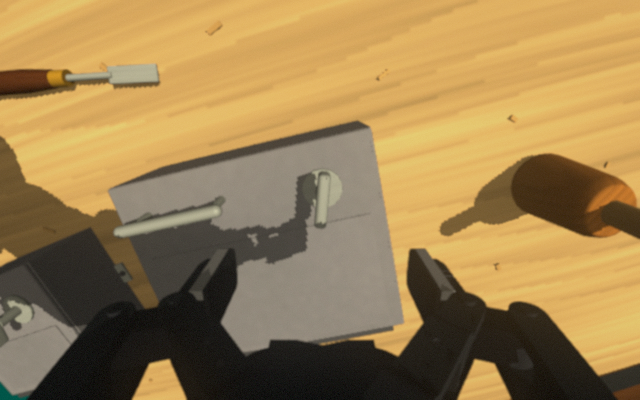

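The wrist view shows the key bar from (323,173) to (321,226), lying between the open fingers, and the handle from (117,232) to (219,211).

Run:
```python
from h import *
c=dict(np.load('w1.npz'))
K=onz(c,[(323.5,174),(320.5,225)],151);H=onz(c,[(117,232),(219,211)],145)
d=K[1]-K[0];print(K,K.mean(0),np.arctan2(d[1],d[0]),H.mean(0))
```

```text
[[447.11574814 246.26051367 151.        ]
 [487.83515427 232.55338839 151.        ]] [467.47545121 239.40695103 151.        ] -0.3247091349307878 [452.92576346 105.98176311 145.        ]
```

Call:
send_rows --pt "-1 0 0 -2 0" --pt "-1 0 0 -2 0" --pt "-1 0 0 -2 0" --pt "-1 0 0 -2 0" --pt "-1 0 0 -1.5 0" --pt "-1 0 0 -1.2 0" --pt "-1 0 0 0 0" --pt "1 0 0 0 0" --pt "1 0 0 0 0" --pt "1 0 0 0 0" --pt "1 0 0 0 0" --pt "1 0 0 0 0" --pt "1 0 0 0 0" --pt "1 0 0 0 0" --pt "1 0 0 0 0" --pt "1 0 0 0 0" --grip_force 40

```text
t: 3.65
tool_pos: [469.6, 238.4, 124.6]
ee_rot: [0.0, 0.134, 0.991, 0.001]
contact_force: [0.3, 4.0, 5.5]
finger_gap: 0.117
finger_force: 38.7
```

Run:
```python
from h import *
s=state();print(s['tool_pos'],s['contact_force'],s['ft_torque'],s['finger_gap'],s['finger_force'],s['ee_rot'])
```

```text
[469.60849982 238.38192117 124.57842647] [0.33383161 4.02580882 5.5489431 ] [ 0.90540185 -0.04004444 -0.06259288] 0.11668988002322532 38.726152403396554 [3.49235060e-04 1.34447370e-01 9.90920540e-01 5.15474041e-04]
```

Call:
send_rows --pt "1 0 0 0 -0.8" --pt "1 0 0 0 -0.8" --pt "1 0 0 0 -0.8" --pt "1 0 0 0 -0.8" --pt "1 0 0 0 -0.8" --pt "1 0 0 0 -0.8" --pt "1 0 0 0 -0.8" --pt "1 0 0 0 -0.8" --pt "1 0 0 0 -0.8" --pt "1 0 0 0 -0.8" --pt "1 0 0 0 -0.8" --pt "1 0 0 0 -0.8" --pt "1 0 0 0 -0.8" --pt "1 0 0 0 -0.8" --pt "1 0 0 0 -0.8" --pt "1 0 0 0 -0.8" --pt "1 0 0 0 0" --pt "1 0 0 0 0"

```text
t: 5.45
tool_pos: [468.8, 237.8, 124.5]
ee_rot: [-0.0, 0.721, 0.693, -0.0]
contact_force: [-5.4, -0.6, 9.9]
finger_gap: 0.11
finger_force: 39.8
```

Run:
```python
from h import *
s=state();print(s['tool_pos'],s['contact_force'],s['ft_torque'],s['finger_gap'],s['finger_force'],s['ee_rot'])
```

```text
[468.77669028 237.8497691  124.49062613] [-5.41472917 -0.62389923  9.93461281] [0.13683165 0.98406436 0.17617499] 0.10967202899043459 39.78964446578175 [-3.88052656e-04  7.20852643e-01  6.93088089e-01 -4.67451882e-04]
```

Call:
send_rows --pt "1 0 0 0 -0.25" --pt "1 0 0 0 -0.25" --pt "1 0 0 0 0" --pt "1 0 0 0 0"

```text
t: 5.85
tool_pos: [468.7, 237.4, 124.5]
ee_rot: [-0.0, 0.739, 0.674, -0.001]
contact_force: [-4.8, 0.8, 11.0]
finger_gap: 0.112
finger_force: 50.2
```

Run:
```python
from h import *
s=state();print(s['tool_pos'],s['contact_force'],s['ft_torque'],s['ee_rot'])
q=s['ee_rot'];print('y dir',np.arctan2(2*q[1]*q[2],q[2]**2-q[1]**2))
```

```text
[468.71937383 237.39750841 124.48896547] [-4.821231    0.81219305 10.99459556] [0.09351769 1.19413824 0.35909218] [-2.71283122e-04  7.38741002e-01  6.73988918e-01 -7.72380305e-04]
y dir 1.6624016591795532
```

Call:
send_rows --pt "1 0 0 0 0.3" --pt "1 0 0 0 0" --pt "-1 0 0 0 0" --pt "-1 0 0 0 0" --pt "-1 0 0 0 0" --pt "-1 0 0 0 0" --pt "-1 0 0 0 0" --pt "-1 0 0 0 0" --pt "-1 0 0 2 0" --pt "-1 0 0 2 0" --pt "-1 0 0 2 0" --pt "-1 0 0 2 0" --pt "-1 0 0 2 0" --pt "-1 0 0 0.5 0.15" --pt "-1 0 0 0 0"

```text
t: 7.35
tool_pos: [469.4, 237.9, 229.4]
ee_rot: [0.0, 0.722, 0.691, 0.0]
contact_force: [-0.6, -0.3, -0.8]
finger_gap: 1.003
finger_force: 0.0
```

Run:
```python
from h import *
s=state();c=calibration("wrist");f=grab_frame("wrist");cv2.imwrite("pics/w2.png",f[:,:,::-1]);print(s['t'],s['tool_pos'],s['ee_rot'],s['joint_pos'])
np.savez('w2.npz',**{k:np.array(v) for k,v in c.items()})
```

```text
7.35 [469.4365262  237.94547993 229.44609582] [8.26344755e-06 7.22399771e-01 6.91475556e-01 3.55493073e-04] [-0.72790398  0.66495011  0.36968406  1.67286172 -0.2990825   0.85926722
 -0.27712965]
```

View pics/w2.png

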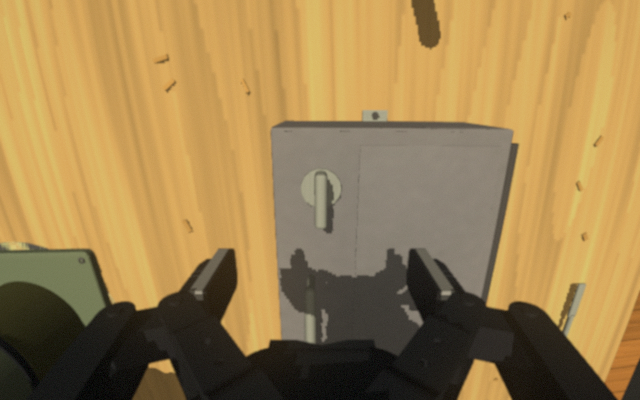

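The key bar, from (320,173) to (321,228), is now parallel to the box's y edge, so the key is fully turned. Next is the handle.

Call:
send_rows --pt "-1 -0.2 -1.7 0 0" --pt "-1 -0.2 -1.7 0 0" --pt "-1 -0.2 -1.7 0 0" --pt "-1 -0.2 -1.7 0 0" --pt "-1 -0.2 -1.7 0 0" --pt "-1 -0.2 -1.7 0 0" --pt "-1 -0.2 -1.7 0 0" --pt "-1 -0.2 -1.5 0 0" --pt "-1 0 0 -2 0" --pt "-1 0 0 -2 0" --pt "-1 0 0 -2 0" --pt "-1 0 0 -2 0" --pt "-1 0 0 -1.5 0" --pt "-1 0 0 -1.1 0" --pt "-1 0 0 0 0"

```text
t: 8.9
tool_pos: [452.8, 103.2, 122.2]
ee_rot: [-0.001, 0.723, 0.691, -0.001]
contact_force: [-0.7, -0.3, 0.6]
finger_gap: 1.0
finger_force: 0.0
```

Call:
send_rows --pt "1 0 0 0 0" --pt "1 0 0 0 0" --pt "1 0 0 0 0" --pt "1 0 0 0 0" --pt "1 0 0 0 0" --pt "1 0 0 0 0" --pt "1 0 0 0 0" --pt "1 0 0 0 0" --pt "1 0 0 0 0" --grip_force 40

```text
t: 9.8
tool_pos: [452.6, 103.9, 123.5]
ee_rot: [-0.001, 0.723, 0.691, -0.0]
contact_force: [-6.0, -0.3, 8.8]
finger_gap: 0.109
finger_force: 39.0
```

Run:
```python
from h import *
s=state();p=s['tool_pos'];print(p,s['contact_force'],s['finger_gap'],s['finger_force'])
th=np.radians(np.arange(0,84.1,4));x=-185*np.cos(th)+41*np.sin(th);z=185*np.sin(th)+41*np.cos(th);a=-.046
print(np.round(np.c_[np.diff(x)*np.cos(a),np.diff(x)*np.sin(a),np.diff(z)]/10,2).tolist())
```

```text
[452.61785933 103.93901537 123.46269076] [-5.99599433 -0.28749048  8.76952113] 0.1088717070241879 39.00518238544464
[[0.33, -0.02, 1.28], [0.42, -0.02, 1.25], [0.51, -0.02, 1.22], [0.59, -0.03, 1.18], [0.67, -0.03, 1.14], [0.75, -0.03, 1.09], [0.82, -0.04, 1.04], [0.89, -0.04, 0.98], [0.96, -0.04, 0.91], [1.02, -0.05, 0.84], [1.08, -0.05, 0.77], [1.13, -0.05, 0.69], [1.17, -0.05, 0.61], [1.21, -0.06, 0.53], [1.25, -0.06, 0.44], [1.27, -0.06, 0.35], [1.29, -0.06, 0.26], [1.31, -0.06, 0.17], [1.32, -0.06, 0.08], [1.32, -0.06, -0.01], [1.32, -0.06, -0.1]]
```

Call:
send_rows --pt "1 0.33 -0.02 1.28 0" --pt "1 0.42 -0.02 1.25 0" --pt "1 0.51 -0.02 1.22 0" --pt "1 0.59 -0.03 1.18 0" --pt "1 0.67 -0.03 1.14 0" --pt "1 0 0 0 0"

```text
t: 10.4
tool_pos: [477.0, 102.8, 184.7]
ee_rot: [-0.002, 0.723, 0.691, -0.001]
contact_force: [-15.6, 1.0, 9.1]
finger_gap: 0.114
finger_force: 40.2
```

Call:
send_rows --pt "1 0.75 -0.03 1.09 0" --pt "1 0.82 -0.04 1.04 0" --pt "1 0.89 -0.04 0.98 0" --pt "1 0.96 -0.04 0.91 0" --pt "1 1.02 -0.05 0.84 0" --pt "1 1.08 -0.05 0.77 0" --pt "1 1.13 -0.05 0.69 0" --pt "1 0 0 0 0"

```text
t: 11.2
tool_pos: [544.4, 99.7, 249.2]
ee_rot: [-0.001, 0.723, 0.691, -0.0]
contact_force: [-23.0, 1.3, 42.7]
finger_gap: 0.111
finger_force: 44.1
```

Call:
send_rows --pt "1 -0.15 0 0.26 0" --pt "1 0 0 0 0"

```text
t: 11.4
tool_pos: [543.9, 99.7, 249.5]
ee_rot: [0.0, 0.723, 0.691, 0.0]
contact_force: [5.6, 1.8, -8.9]
finger_gap: 0.109
finger_force: 41.8
```

Run:
```python
from h import *
s=state();print(s['tool_pos'],s['contact_force'],s['ft_torque'])
f=grab_frame("scene");cv2.imwrite("pics/s2.png",cv2.resize(f[90:350,280:600,::-1],None,fx=2,fy=2))
```

```text
[543.94708321  99.73157817 249.52501695] [ 5.63682437  1.75351959 -8.8912399 ] [ 0.13633122 -1.37409684 -0.00974132]
```

View pics/s2.png

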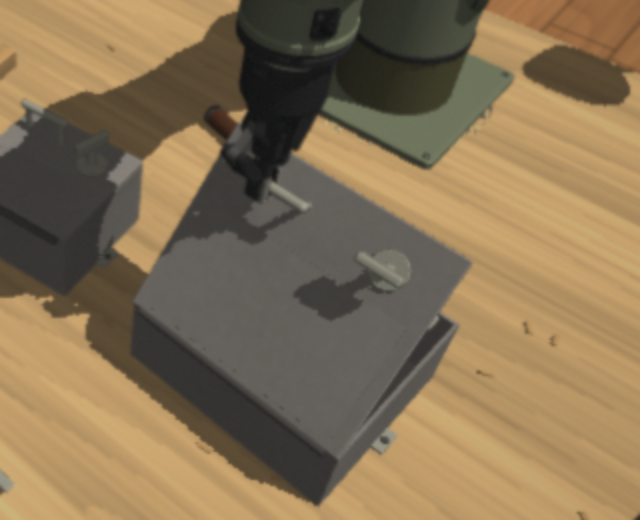

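The panel is about 48° open with the bar held and the key still turned. I'm continuing in short stages to keep the radial force low.

Call:
send_rows --pt "1 1.15 -0.05 0.63 0" --pt "1 1.2 -0.06 0.55 0" --pt "1 1.24 -0.06 0.47 0" --pt "1 0 0 0 0"

```text
t: 11.85
tool_pos: [580.1, 98.1, 266.1]
ee_rot: [-0.0, 0.723, 0.691, 0.0]
contact_force: [1.2, 2.9, -0.1]
finger_gap: 0.108
finger_force: 41.8
```

Call:
send_rows --pt "1 1.26 -0.06 0.37 0" --pt "1 1.28 -0.06 0.28 0" --pt "1 1.3 -0.06 0.19 0" --pt "1 0 0 0 0"

```text
t: 12.25
tool_pos: [618.6, 96.4, 275.0]
ee_rot: [0.0, 0.723, 0.691, 0.001]
contact_force: [0.7, 2.4, 6.4]
finger_gap: 0.108
finger_force: 41.7
```

Call:
send_rows --pt "1 1.31 -0.06 0.11 0" --pt "1 1.32 -0.06 0.02 0" --pt "1 1.32 -0.06 -0.06 0" --pt "1 0 0 0 0"

```text
t: 12.65
tool_pos: [658.4, 94.5, 275.6]
ee_rot: [0.001, 0.723, 0.691, 0.001]
contact_force: [3.7, 2.0, 3.5]
finger_gap: 0.109
finger_force: 40.8
```

Call:
send_rows --pt "0.45 0 0 0 0" --pt "0.45 0 0 0 0" --pt "0.45 0 0 0 0" --pt "0.45 0 0 0 0" --pt "0.45 0 0 1 0" --pt "0.45 0 0 1 0" --pt "0.45 0 0 1 0" --pt "0.45 0 0 1 0" --pt "0.45 0 0 1 0" --pt "0.45 0 0 1 0" --pt "0.45 0 0 1 0" --pt "0.45 0 0 1 0" --pt "0.45 0 0 1 0" --pt "0.45 0 0 1 0" --pt "0.45 0 0 0 0"

```text
t: 14.15
tool_pos: [657.6, 94.2, 376.8]
ee_rot: [0.001, 0.723, 0.691, 0.001]
contact_force: [-0.5, -0.9, -0.2]
finger_gap: 0.275
finger_force: 0.0
```

Run:
```python
from h import *
s=state();print(s['tool_pos'],s['contact_force'],s['finger_gap'])
f=grab_frame("scene");cv2.imwrite("pics/s3.png",f[:,:,::-1])
```

```text
[657.59693264  94.20200051 376.80366379] [-0.54541357 -0.87610225 -0.15534829] 0.2750969416069674
```

View pics/s3.png

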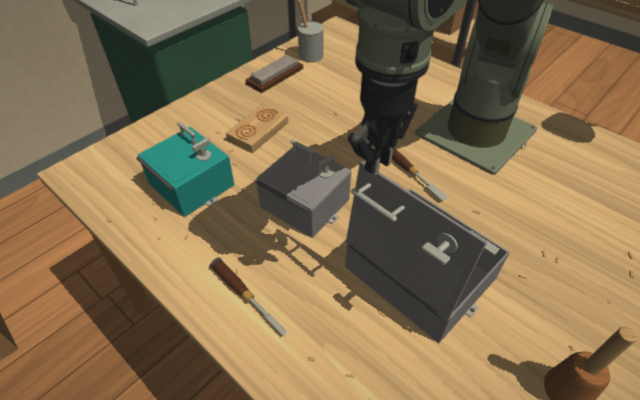

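The panel is standing nearly upright, with its handle at about (380,200). The key bar at (437,250) lies along the box's y, and the gripper is clear above.

```bash
python3 -c "
from workcell import *
print(job_done())"
```

```text
the job is handed in; nothing more can be done
None
```

I turned the larger box's key to its end stop and left the panel standing open at about 84° (estimated from the gripper position), with the gripper clear and the smaller box untouched; the job is handed in at about 14 s, and no verdict came back. Midway through the lift the wrist force briefly reached about 49 N, so I moved the path outward and it dropped to about 10 N.

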